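# Set the wax warmer four clicks higher and start it

### The arm

A 6-joint arm with a two-finger parallel gripper is mounted at the origin on the work surface; the furniture and walls round the work are solid. World frame = base frame: x ahead of the robot, y to its left, z up, the work surface at z = 0. Lengths are in mm, angles in rad, forces in N, time in s.
With the tool pointing down it reaches from about 325 to 900 mm from the base axis. Payload 3.5 kg.
Tool frame: the origin (TCP) lies at the very end of the fingers, on their centre line; the grasp point (between the pads) lies 19 mm behind it; z points along the fingers, y is the line along which they close (so a half turn about z gives the same grasp; the last joint's range is limited). The gripper opens to 85 mm and grips with 20 to 120 N. Pads are 22 mm wide; open, the fingers measure 114 mm over their backs; the gripper's body (76 mm by 85 mm) begins 54 mm behind the grasp point. The pads swing forward as they close: fully open they stand 13 mm farther back than shut.
Start: joints at [-1.272, 0.276, -0.026, 1.268, 0, 1.467], TCP at [244.41, -575.226, 231.313] pointing down, gripper open.
Joint ranges: [-3.12, 3.12], [-0.85, 1.88], [-1.08, 1.24], [-1.95, 2.15], [-1.57, 1.53], [-3.14, 3.14]. Speed limits (rad/s): [2.57, 2.57, 3.14, 3.14, 3.14, 3.14].

### API

Orientations are given as a 3x3 rotation matrix whose columns are the frame's x, y, z axes.
In Python, from bench import r gives the robot as it stands.
- The arm moves only by the tool send_rows, never from a script. Its argument "motion" is a list of rows, each a list of 2 entries, a list of its own where there are three numbers: the shift along the tool's x, y, z in mm, then the turn, a rotation vector about the tool's x, y, z in rad. A call has 1 to 20 rows; each row shifts and turns the commanded pose from where the row before left it, along the tool's axes as they then stand; what a row does not reach is not made up. A row lasts 1/12 s, in which the tool goes at most 41.7 mm and 7.16 degrees, less where a joint would pass 70% of its speed; a pose out of reach is approached as far as the arm can. A call with a gripper value outside its range is refused whole. "hand" is the closure, from -1 (fully open) to 1 (shut), so that 0 is half open, set as the call begins (left out, the last holds). The fingers move at their own pace and stop on an object; the grip force is fixed at half the most. Time passes only in rows, so rows that do not move let the fingers close. It gives the time, the measured TCP pose, the force, the opening and the grip force at its end, in the units of the state.
- r.sense(): the state, without advancing time (a new reading comes with each control period).
- r.read_camera(name): name is "scene" or "top" or "wrist"; returns a dict with "image" (384x512x3 uint8, red, green, blue), "fx", "fy", "cx", "cy" (pixels), "eye" and "rotation" of the camera in the world; the wrist camera has in their place "mount" (4x4, takes a point from camera to tool coordinates, whose origin is the TCP and whose axes are the flange's). Camera axes: x right, y down, z forward; pixel columns grow to the right and rows downward; lengths in mm; the calibration is good to about 2 mm. A picture is of the moment at which its call begins: read the wrist's pose just before it. There is no depth.
- r.job_done(): hands the job in; it is judged then, once.
The state is a dict: "time_s": time; "q": joint angles; "joint_vel": joint speeds; "joint_efforts": joint torques, N m; "position": TCP position; "orientation": TCP orientation; "wrist_force": force on the tool from outside, world axes, zero at the start; "ft_torque": the same for the moment, N m; "grip_width": finger opening in mm; "grasp_force": force on a finger pad.
Only numpy, scipy, OpenCV 4.12 (cv2) and the standard library are available. Lean on these libraries where they do the work, as an engineer would, in place of code of your own. Each camera call takes 0.05 s, during which the arm holds its last target. There are 200 camera calls.

### The job

Turn up the wax warming plate: with a fingertip, push the red tab so that the grey click-stop dial turns clockwise (seen from above) by exactly four clicks, without going past the fourth click or turning it the wrong way first, and leave it seated there. Then press the green start button all the way down for a moment and let go. Only touch: do not pinch the dial or force it, and leave the dish on the plate and the things round it where they are.

Things in the scene. Friction and masses are not known exactly. Their poses are not given: they have to be found in the camera images.
- heater: White warming plate fixed to the table, 230 (x) x 220 (y) x 45 mm; origin at the centre of its underside on the table, -x is its front. The front half is a grey control deck at 45 mm; the rear half (x from +3 to +109 mm) carries a steel hot plate whose top is at 49 mm. The dial axis is at x -55, y +50 mm, the green button at x -70, y -70 mm of its frame.
- dial_centre (a point): Point on the dial's vertical axis at the height of the dial's flat grey face (59 mm above the table). The dial is a disc of 45 mm radius on a black bezel of 56 mm radius (top at 49 mm) with 12 white dots, one every 30 degrees. A low metal cap of 9 mm radius, 4 mm high, sits in the middle.
- dial_tab (a point): On the red finger tab, near its top edge (84.5 mm above the table), 30 mm from the dial's axis; this point turns with the dial. The tab is the only raised part of the dial's outer face: a radial fin from 13 to 43 mm from the axis, 9 mm thick, from the face (59 mm) up to 85 mm above the table, with a white line along its top. At the start it may point in various directions.
- dial (a joint): Angle of the dial in rad, 0 at the start, growing clockwise seen from above. 12 click stops a turn: a click is every 0.5236 rad (30 degrees), so four clicks are 2.094. A spring plunger seats the dial firmly in each stop: leaving one takes up to about 4 N sideways on the tab 30 mm from the axis; past the half way point it snaps on by itself into the next stop, and it springs back if released before. It has no play.
- start_top (a point): Centre of the top of the green round start button, 26 mm across, in a black collar of 42 mm; top at 63 mm above the table when not pressed. Press straight down.
- start (a joint): Travel of the start button in m: 0 released, 0.006 fully down (about 4 N); it springs back.
- wax_dish: Loose teal dish, 107 mm wide, 12 mm high, with dried colour, on the hot plate (its top about 61 mm above the table). Origin at the centre of its underside. Leave it.
- red_ink: Loose small red ink bottle, 35 x 36 x 63 mm, standing to the right of the warming plate. Origin at its underside. Leave it.
- masking_tape: Loose roll of cream masking tape, 104 mm across, 25 mm high, lying to the left of the warming plate. Origin at its underside. Leave it.
- thread_spool: Loose spool of red thread, 31 x 31 x 40 mm, standing to the right of the warming plate. Origin at its underside. Leave it.

How it is judged:
By the outcome, as a careful person would: the job done as asked, in the order asked, and still so for the second after the job is handed in, with the robot touching nothing.
It also fails if it takes over 61 s, if anything falls off the work surface, if the arm or the gripper's body presses on something with over 40 N, if the wrist force passes 120 N, or if a joint passes its speed limit or range.

## Working session

There is one attempt and no reset: what is moved stays moved. The work goes in short steps, Python scripts to look and compute and a tool call to move; the robot and the scene stay as the last step left them, time stands still between calls to the robot, and variables do not carry over. Pictures are saved under pics/ and viewed, at most 12 in all, crops included, and the job is handed in when it is done.

Besides the shell and the picture viewer there is one more tool, called after "Request:" by a JSON object that holds its "api" and its "payload", one argument or row to a line. send_rows: Moves the arm, as the interface text tells. Its arguments: {"type":"object","properties":{"motion":{"type":"array"},"hand":{"type":"number"}},"required":["motion"]}

```bash
mkdir -p pics; ls; python3 - <<'E'
from bench import r
import cv2,numpy as np
s=r.sense();print(s)
for n in("scene","top"):
    c=r.read_camera(n);cv2.imwrite(f"pics/{n}0.png",c["image"][:,:,::-1]);print(n,{k:v for k,v in c.items() if k!="image"})
E
```

```text
pics
{'time_s': 0.0, 'q': array([-1.27239893e+00,  2.77109151e-01, -2.79299479e-02,  1.26799551e+00,
        1.39364905e-05,  1.46740513e+00]), 'joint_vel': array([-0.00022937, -0.00044851,  0.00170457, -0.00082026, -0.00244723,
        0.00082596]), 'joint_efforts': array([-5.72063582e-04, -4.45507479e+01,  2.95203012e+01,  1.63487939e-02,
       -2.09143320e-05, -3.55103509e-06]), 'position': array([ 244.1788579 , -574.45813784,  230.1513969 ]), 'orientation': array([[ 9.20363096e-01,  3.91064388e-01, -6.44708012e-04],
       [ 3.91064843e-01, -9.20360633e-01,  2.14346303e-03],
       [ 2.44868183e-04, -2.22488691e-03, -9.99997495e-01]]), 'wrist_force': array([ 0.29686592, -0.81295666, -0.25923262]), 'ft_torque': array([0.00685525, 0.01703652, 0.0097061 ]), 'grasp_force': 0.0, 'grip_width': 85.478822795844}
scene {'fx': 443.08720438405277, 'fy': 443.08720438405277, 'cx': 258.8396055938755, 'cy': 199.0926434404767, 'eye': array([ 154.84891173, -412.70136696,  695.76114184]), 'rotation': array([[ 0.70041774, -0.51389756,  0.49530221],
       [-0.71373212, -0.50313747,  0.48727729],
       [-0.00120551, -0.69481075, -0.7191916 ]])}
top {'fx': 442.74895010801106, 'fy': 442.74895010801106, 'cx': 263.1843709375324, 'cy': 185.8721355882684, 'eye': array([ 528.41486422,    6.51210267, 1035.53132484]), 'rotation': array([[ 0.00317064, -0.99655948,  0.08282001],
       [-0.99994401, -0.00232348,  0.01032327],
       [-0.01009532, -0.0828481 , -0.99651105]])}
```

View pics/top0.png

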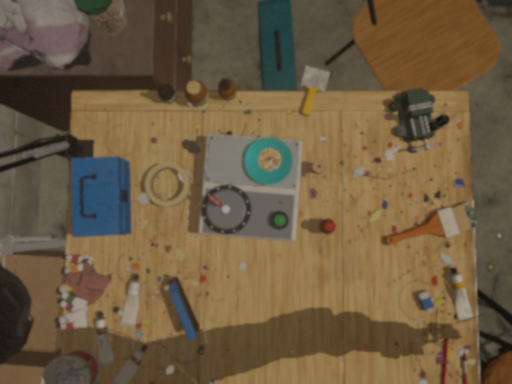

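View pics/scene0.png

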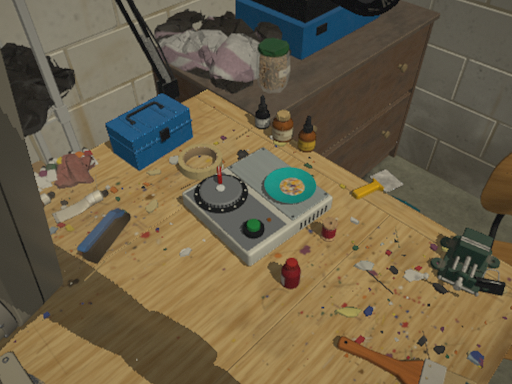

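The top view shows the heater at about (205-300, 135-240), the dial near (228,209) with its tab pointing up-left to about (213,199), and the button at (280,220). The scene view agrees. Next I'll measure them.

```bash
cat > h.py <<'E'
import numpy as np,cv2
from bench import r
def ray(c,u,v):
    d=np.array([(u-c["cx"])/c["fx"],(v-c["cy"])/c["fy"],1.]);return c["eye"],c["rotation"]@d
def on(c,p,z):
    e,d=ray(c,*p);return (e+d*(z-e[2])/d[2]).round(1)
def proj(c,P):
    q=c["rotation"].T@(np.asarray(P,float)-c["eye"]);return np.array([c["cx"]+c["fx"]*q[0]/q[2],c["cy"]+c["fy"]*q[1]/q[2]])
def blobs(im,lo,hi,box,mn=5):
    h=cv2.cvtColor(im,cv2.COLOR_RGB2HSV);h[...,0]=(h[...,0].astype(int)+60)%180  # red -> 60
    m=cv2.inRange(h,lo,hi);k=np.zeros_like(m);x0,y0,x1,y1=box;k[y0:y1,x0:x1]=m[y0:y1,x0:x1]
    n,_,st,ce=cv2.connectedComponentsWithStats(k)
    return k,[(ce[i].round(1),st[i]) for i in range(1,n) if st[i][4]>=mn]
E
python3 - <<'E'
from h import *
T=r.read_camera("top");S=r.read_camera("scene")
for n,c,b,bb in(("top",T,(195,180,300,245),(270,205,292,232)),("scene",S,(190,155,250,215),(240,210,270,245))):
    k,l=blobs(c["image"],(50,100,60),(70,255,255),b);print(n,"red",l)
    if l:
        ys,xs=np.nonzero(k);p=np.c_[xs,ys];print("box",cv2.minAreaRect(p.astype(np.float32)))
    k,l=blobs(c["image"],(100,90,30),(150,255,255),bb);print("green",l,[on(c,a,63) for a,_ in l])
# white deck/housing outline in top
im=T["image"];h=cv2.cvtColor(im,cv2.COLOR_RGB2HSV)
m=cv2.inRange(h,(0,0,90),(180,40,255));m[:120]=0;m[255:]=0;m[:,:190]=0;m[:,315:]=0
m=cv2.morphologyEx(m,cv2.MORPH_OPEN,np.ones((3,3)))
cs=max(cv2.findContours(m,0,2)[0],key=cv2.contourArea);R=cv2.minAreaRect(cs);print(R);print([on(T,p,45) for p in cv2.boxPoints(R)])
cr=np.vstack([cv2.resize(im[175:245,195:310],None,fx=6,fy=6,interpolation=2)]);cv2.imwrite("pics/crop1.png",cr[:,:,::-1])
E
```

```text
top red [(array([214.2, 200.3]), array([208, 195,  13,  11,  71], dtype=int32))]
box ((214.4235382080078, 200.5059051513672), (14.317410469055176, 5.206331253051758), 40.60129928588867)
green [(array([279.3, 219.7]), array([274, 214,  12,  12, 118], dtype=int32))] [array([535. , -18.9,  63. ])]
scene red [(array([219.1, 175.1]), array([217, 166,   5,  18,  72], dtype=int32))]
box ((219.0, 174.5), (17.0, 4.0), 90.0)
green [(array([253.1, 225. ]), array([246, 219,  15,  13, 164], dtype=int32))] [array([534.8, -23.7,  63. ])]
((250.53521728515625, 186.7325897216797), (92.66886138916016, 97.81414031982422), 4.635463237762451)
[array([507.8, 156.4,  45. ]), array([728. , 141.7,  45. ]), array([711.1, -67.7,  45. ]), array([492. , -49.3,  45. ])]
```

View pics/crop1.png

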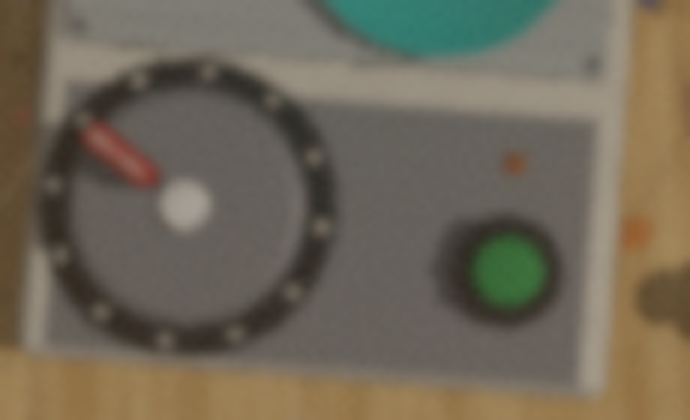

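```bash
python3 - <<'E'
from h import *
T=r.read_camera("top");S=r.read_camera("scene");im=T["image"]
h=cv2.cvtColor(im,cv2.COLOR_RGB2HSV)
m=cv2.inRange(h,(0,0,140),(180,50,255));k=np.zeros_like(m);k[203:215,218:234]=m[203:215,218:234]
M=cv2.moments(k,True);cap=(M["m10"]/M["m00"],M["m01"]/M["m00"]);print("cap",cap,M["m00"],on(T,cap,63))
c=on(T,cap,63)
k,_=blobs(im,(50,100,60),(70,255,255),(195,180,300,245))
ys,xs=np.nonzero(k);W=np.array([on(T,p,80) for p in np.c_[xs,ys]])
d=W[:,:2]-c[:2];print("tab mean",d.mean(0),np.hypot(*d.mean(0)),np.degrees(np.arctan2(d.mean(0)[1],d.mean(0)[0])))
w,v=np.linalg.eigh(np.cov(d.T));print("axis deg",np.degrees(np.arctan2(v[1,1],v[0,1])),"r range",np.hypot(*d.T).min(),np.hypot(*d.T).max())
for a in range(30,80,10):
    t=np.radians(a);print(a,proj(S,[c[0]+28*np.cos(t),c[1]+28*np.sin(t),72]).round(1))
s=r.sense();t=np.radians(52);print(s["time_s"])
E
```

```text
cap (225.46341463414635, 208.8780487804878) 41.0 [558.3  99.3  63. ]
tab mean [18.0942029  23.02898551] 29.287102144577 51.84277341263087
axis deg 52.310075409414615 r range 12.980754985747224 44.2974039871413
30 [222.5 174.4]
40 [220.2 174.2]
50 [217.9 174.2]
60 [215.5 174.5]
70 [213.3 175. ]
0.3
```

The dial centre is at (558.5, 99.2). It fits the button offset and the heater yaw, and the tab points at 52°. First I'll turn the tool and close the fingers.

Request:
{"api": "send_rows", "payload": {
  "motion": [
    [[0,0,0],[0,0,-0.104]],
    [[0,0,0],[0,0,-0.104]],
    [[0,0,0],[0,0,-0.104]],
    [[0,0,0],[0,0,-0.104]],
    [[0,0,0],[0,0,-0.104]],
    [[0,0,0],[0,0,-0.104]],
    [[0,0,0],[0,0,-0.104]],
    [[0,0,0],[0,0,-0.104]],
    [[0,0,0],[0,0,-0.104]],
    [[0,0,0],[0,0,-0.104]],
    [[0,0,0],[0,0,-0.104]],
    [[0,0,0],[0,0,-0.104]],
    [[0,0,0],[0,0,-0.104]],
    [[0,0,0],[0,0,-0.104]],
    [[0,0,0],[0,0,-0.104]],
    [[0,0,0],[0,0,-0.104]],
    [[0,0,0],[0,0,-0.104]],
    [[0,0,0],[0,0,-0.104]],
    [[0,0,0],[0,0,-0.104]],
    [[0,0,0],[0,0,-0.104]]
  ],
  "hand": 1
}}

```text
time_s: 1.97
position: [244.4, -575.2, 231.2]
orientation: [[-0.793, 0.609, -0.0], [0.609, 0.793, 0.0], [0.0, 0.0, -1.0]]
wrist_force: [-0.3, 0.2, -0.1]
grip_width: 0.1
grasp_force: 0.0
```

```bash
cat >> h.py <<'E'
C=np.array([558.5,99.2])
def goal(P):
    s=r.sense();R=s["orientation"];print(s["time_s"],s["position"].round(1),"yaw",np.degrees(np.arctan2(R[1,0],R[0,0])).round(2),"z",R[:,2].round(4),"F",s["wrist_force"].round(2),"q",s["q"].round(2),"w",s["grip_width"].round(1))
    print("tool shift",(R.T@(np.array(P)-s["position"])).round(1))
E
python3 -c "
from h import *
goal([553.4,141.3,130])"
```

```text
Traceback (most recent call last):
  File "h.py", line 16, in goal
    s=r.sense();R=s["orientation"];print(s["time_s"],s["position"].round(1),"yaw",np.degrees(np.arctan2(R[1,0],R[0,0])).round(2),"z",R[:,2].round(4),"F",s["wrist_force"].round(2),"q",s["q"].round(2),"w",s["grip_width"].round(1))
                                                                                                                                                                                                           ^^^^^^^^^^^^^^^^^^^^^
AttributeError: 'float' object has no attribute 'round'
```

Request:
{"api": "send_rows", "payload": {
  "motion": [
    [[9.6,37.8,3],[0,0,0]],
    [[9.6,37.8,3],[0,0,0]],
    [[9.6,37.8,3],[0,0,0]],
    [[9.6,37.8,3],[0,0,0]],
    [[9.6,37.8,3],[0,0,0]],
    [[9.6,37.8,3],[0,0,0]],
    [[9.6,37.8,3],[0,0,0]],
    [[9.6,37.8,3],[0,0,0]],
    [[9.6,37.8,3],[0,0,0]],
    [[9.6,37.8,3],[0,0,0]],
    [[9.6,37.8,3],[0,0,0]],
    [[9.6,37.8,3],[0,0,0]],
    [[9.6,37.8,3],[0,0,0]],
    [[9.6,37.8,3],[0,0,0]],
    [[9.6,37.8,3],[0,0,0]],
    [[9.6,37.8,3],[0,0,0]],
    [[9.6,37.8,3],[0,0,0]],
    [[9.6,37.8,3],[0,0,0]],
    [[9.6,37.8,3],[0,0,0]],
    [[9.6,37.8,3],[0,0,0]]
  ]
}}

```text
time_s: 3.63
position: [556.5, 141.9, 171.3]
orientation: [[-0.79, 0.613, 0.0], [0.613, 0.79, -0.0], [-0.0, 0.0, -1.0]]
wrist_force: [0.8, 0.2, 0.1]
grip_width: 0.3
grasp_force: 0.0
```

```bash
sed -i 's/s\["grip_width"\].round(1)/s["grip_width"]/' h.py; python3 - <<'E'
from h import *
goal([553.4,141.3,130])
s=r.sense();W=r.read_camera("wrist");print({k:v for k,v in W.items() if k!="image"})
T=s["orientation"]
c=dict(W);m=W["mount"];c["rotation"]=T@m[:3,:3];c["eye"]=s["position"]+T@m[:3,3]
im=W["image"].copy();cv2.imwrite("pics/w1.png",im[:,:,::-1])
for P in ([558.5,99.2,63],[577,122.8,84.5],[535,-19.5,63],[553.4,141.3,66]): print(P,proj(c,P).round(0))
E
```

```text
3.6333 [556.5 141.9 171.3] yaw 142.22 z [ 4.e-04 -1.e-04 -1.e+00] F [0.81 0.21 0.11] q [ 0.14  0.23 -0.22  1.12 -0.    0.8 ] w 0.34285736914235654
tool shift [ 2.2 -2.4 41.3]
{'fx': 300.6297939282676, 'fy': 300.6297939282676, 'cx': 253.58021880909178, 'cy': 191.00742675214576, 'mount': array([[ 2.45797436e-04, -9.50427039e-01, -3.10947558e-01,
         7.94870318e+01],
       [ 9.99999902e-01,  1.19141827e-04,  4.26315613e-04,
         6.67207633e-01],
       [-3.68135025e-04, -3.10947632e-01,  9.50426975e-01,
        -1.42199230e+02],
       [ 0.00000000e+00,  0.00000000e+00,  0.00000000e+00,
         1.00000000e+00]])}
[558.5, 99.2, 63] [217. 218.]
[577, 122.8, 84.5] [250. 228.]
[535, -19.5, 63] [106. 270.]
[553.4, 141.3, 66] [250. 187.]
```

View pics/w1.png

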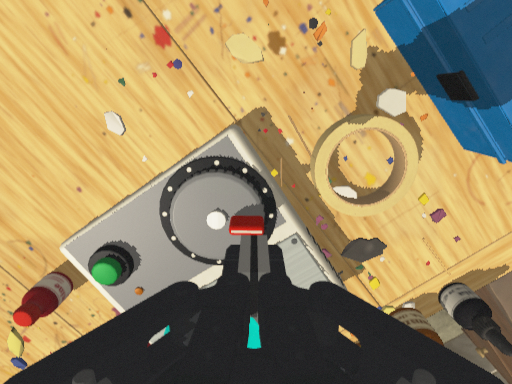

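The wrist view shows the cap at (216,220), the tab at (247,226) and the button at (105,270). All are within 3 px of prediction. The fingers will land above the tab in the image, which is its counterclockwise side, so I can descend.

Request:
{"api": "send_rows", "payload": {
  "motion": [
    [[2.2,-2.4,10],[0,0,0]],
    [[0,0,20],[0,0,0]],
    [[0,0,20],[0,0,0]],
    [[0,0,20],[0,0,0]],
    [[0,0,12],[0,0,0]],
    [[0,0,8],[0,0,0]],
    [[0,0,6],[0,0,0]],
    [[0,0,4],[0,0,0]],
    [[0,0,3],[0,0,0]],
    [[0,0,0],[0,0,0]],
    [[0,0,0],[0,0,0]]
  ]
}}

```text
time_s: 4.6
position: [553.5, 139.3, 68.9]
orientation: [[-0.79, 0.613, 0.001], [0.613, 0.79, 0.0], [-0.001, 0.001, -1.0]]
wrist_force: [-0.2, 0.2, -0.1]
grip_width: -0.3
grasp_force: 0.0
```

```bash
cat >> h.py <<'E'
def wcam():
    s=r.sense();W=r.read_camera("wrist");T=s["orientation"];m=W["mount"]
    W["rotation"]=T@m[:3,:3];W["eye"]=s["position"]+T@m[:3,3];return W
def rel():
    s=r.sense();R=s["orientation"];d=R.T@np.r_[s["position"][:2]-C,0];print("TCP rel dial in tool x,y",d[:2].round(1))
E
python3 - <<'E'
from h import *
goal([553.4,141.3,67]);rel()
W=wcam();cv2.imwrite("pics/w2.png",W["image"][:,:,::-1])
E
```

```text
4.6 [553.5 139.3  68.9] yaw 142.2 z [ 1.1e-03  2.0e-04 -1.0e+00] F [-0.16  0.24 -0.12] q [ 0.13  0.32 -0.34  0.91  0.    0.79] w -0.3068480838606239
tool shift [1.3 1.5 1.9]
TCP rel dial in tool x,y [28.6 28.6]
```

View pics/w2.png

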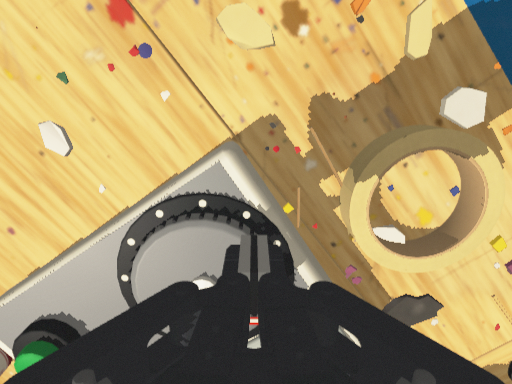

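Request:
{"api": "send_rows", "payload": {
  "motion": [
    [[-3,0.7,1],[0,0,0]],
    [[-3,0.7,0],[0,0,0]],
    [[-2,0,0],[0,0,0]],
    [[-1,0,0],[0,0,0]],
    [[0,0,0],[0,0,0]],
    [[0,0,0],[0,0,0]]
  ]
}}

```text
time_s: 5.15
position: [560.9, 134.8, 67.3]
orientation: [[-0.79, 0.613, -0.0], [0.613, 0.79, 0.0], [0.0, -0.0, -1.0]]
wrist_force: [-0.5, -0.9, 0.2]
grip_width: -0.0
grasp_force: 0.0
```

```bash
python3 -c "
from h import *
goal([0,0,0]);rel()"
```

```text
5.15 [560.9 134.8  67.3] yaw 142.19 z [-0.  0. -1.] F [-0.46 -0.92  0.22] q [ 0.12  0.33 -0.33  0.91  0.    0.78] w -0.01887625508112528
tool shift [ 360.5 -450.4   67.3]
TCP rel dial in tool x,y [19.9 29.6]
```

Request:
{"api": "send_rows", "payload": {
  "motion": [
    [[-1.5,0,0],[0,0,0]],
    [[-1.5,0,0],[0,0,0]],
    [[-1,0,0],[0,0,0]],
    [[0,0,0],[0,0,0]],
    [[0,0,0],[0,0,0]]
  ]
}}

```text
time_s: 5.57
position: [564.1, 132.3, 67.3]
orientation: [[-0.79, 0.613, 0.0], [0.613, 0.79, 0.0], [-0.0, 0.0, -1.0]]
wrist_force: [-0.4, 0.4, 0.7]
grip_width: 0.2
grasp_force: 0.0
```

```bash
cat >> h.py <<'E'
def tab(name=None):  # tab direction from the red pixels seen from above
    T=r.read_camera("top")
    if name: cv2.imwrite(name,cv2.resize(T["image"][175:245,195:310],None,fx=6,fy=6,interpolation=2)[:,:,::-1])
    k,l=blobs(T["image"],(50,100,60),(70,255,255),(195,180,260,245),1)
    ys,xs=np.nonzero(k)
    if len(xs):
        d=np.mean([on(T,p,80)[:2]-C for p in np.c_[xs,ys]],0);print("top",len(xs),d.round(1),np.degrees(np.arctan2(d[1],d[0])).round(1))
    S=r.read_camera("scene");k,l=blobs(S["image"],(50,100,60),(70,255,255),(170,145,260,225),2);print("scene",l)
    s=r.sense();R=s["orientation"];print("Ftool",(R.T@s["wrist_force"]).round(2))
E
python3 -c "
from h import *
goal([0,0,0]);rel();tab()"
```

```text
5.5667 [564.1 132.3  67.3] yaw 142.19 z [ 0.  0. -1.] F [-0.39  0.4   0.67] q [ 0.12  0.33 -0.32  0.92 -0.    0.78] w 0.186648446815533
tool shift [ 364.5 -450.4   67.3]
TCP rel dial in tool x,y [15.9 29.6]
top 6 [ 9.8 11.5] 49.5
scene [(array([219.1, 175.1]), array([217, 166,   5,  18,  71], dtype=int32))]
Ftool [0.67 0.81 0.87]
```

Request:
{"api": "send_rows", "payload": {
  "motion": [
    [[-1.306,0.67,0],[0,0,0.0436]],
    [[-1.306,0.67,0],[0,0,0.0436]],
    [[-1.306,0.67,0],[0,0,0.0436]],
    [[-1.306,0.67,0],[0,0,0.0436]],
    [[0,0,0],[0,0,0]],
    [[0,0,0],[0,0,0]]
  ]
}}

```text
time_s: 6.17
position: [569.0, 131.5, 67.2]
orientation: [[-0.673, 0.74, -0.001], [0.74, 0.673, 0.001], [0.002, -0.0, -1.0]]
wrist_force: [-1.8, 1.1, 1.3]
grip_width: -0.2
grasp_force: 1.5
```

```bash
python3 -c "
from h import *
goal([0,0,0]);rel();tab()"
```

```text
6.1667 [569.  131.5  67.2] yaw 132.3 z [-0.0012  0.0012 -1.    ] F [-1.81  1.1   1.3 ] q [ 0.12  0.34 -0.31  0.92  0.    0.95] w -0.18289981014330975
tool shift [ 285.5 -509.4   67.8]
TCP rel dial in tool x,y [16.8 29.5]
top 4 [10.9 11.5] 46.5
scene [(array([219.8, 175.5]), array([218, 166,   5,  18,  70], dtype=int32))]
Ftool [ 3.32 -0.77 -0.91]
```

Request:
{"api": "send_rows", "payload": {
  "motion": [
    [[-1.306,0.67,0],[0,0,0.0436]],
    [[-1.306,0.67,0],[0,0,0.0436]],
    [[-1.306,0.67,0],[0,0,0.0436]],
    [[-1.306,0.67,0],[0,0,0.0436]],
    [[-1.306,0.67,0],[0,0,0.0436]],
    [[0,0,0],[0,0,0]],
    [[0,0,0],[0,0,0]],
    [[0,0,0],[0,0,0]]
  ]
}}

```text
time_s: 6.93
position: [576.5, 127.5, 67.3]
orientation: [[-0.496, 0.868, 0.0], [0.868, 0.496, -0.001], [-0.001, 0.0, -1.0]]
wrist_force: [0.2, -0.6, 0.4]
grip_width: 0.3
grasp_force: 0.0
```

```bash
python3 -c "
from h import *
goal([0,0,0]);rel();tab()"
```

```text
6.9333 [576.5 127.5  67.3] yaw 119.77 z [ 4.e-04 -5.e-04 -1.e+00] F [ 0.21 -0.62  0.36] q [ 0.11  0.35 -0.3   0.92 -0.    1.16] w 0.29813985408245597
tool shift [ 175.6 -563.7   67.2]
TCP rel dial in tool x,y [15.6 29.6]
top 18 [19.1  6. ] 17.6
scene [(array([225.9, 175.6]), array([221, 167,  10,  18, 109], dtype=int32))]
Ftool [ 0.22 -0.2  -0.47]
```

Click 1 is made: the dial snapped on and the force is near zero.

Request:
{"api": "send_rows", "payload": {
  "motion": [
    [[-1.306,0.67,0],[0,0,0.0436]],
    [[-1.306,0.67,0],[0,0,0.0436]],
    [[-1.306,0.67,0],[0,0,0.0436]],
    [[-1.306,0.67,0],[0,0,0.0436]],
    [[-1.306,0.67,0],[0,0,0.0436]],
    [[-1.306,0.67,0],[0,0,0.0436]],
    [[-1.306,0.67,0],[0,0,0.0436]],
    [[-1.306,0.67,0],[0,0,0.0436]],
    [[-1.306,0.67,0],[0,0,0.0436]],
    [[-1.306,0.67,0],[0,0,0.0436]],
    [[-1.306,0.67,0],[0,0,0.0436]],
    [[-1.306,0.67,0],[0,0,0.0436]],
    [[0,0,0],[0,0,0]],
    [[0,0,0],[0,0,0]],
    [[0,0,0],[0,0,0]]
  ]
}}

```text
time_s: 8.28
position: [588.1, 115.0, 67.3]
orientation: [[0.004, 1.0, -0.0], [1.0, -0.004, -0.0], [-0.0, -0.0, -1.0]]
wrist_force: [-0.3, -0.9, 0.0]
grip_width: -0.5
grasp_force: 0.0
```

```bash
cat >> h.py <<'E'
def pred(cl):
    S=r.read_camera("scene");t=np.radians(52-30*cl);print("scene pred u",cl,proj(S,[C[0]+28*np.cos(t),C[1]+28*np.sin(t),72])+[1.6,0.9])
E
python3 -c "
from h import *
goal([0,0,0]);rel();tab();pred(2);pred(1.5)"
```

```text
8.2833 [588.1 115.   67.3] yaw 89.8 z [-1.e-04 -2.e-04 -1.e+00] F [-0.34 -0.85  0.03] q [ 0.09  0.36 -0.28  0.93 -0.    1.66] w -0.4628865303408573
tool shift [-117.1 -587.7   67.4]
TCP rel dial in tool x,y [15.9 29.5]
scene [(array([229.2, 177.1]), array([223, 169,  13,  17, 127], dtype=int32))]
Ftool [-0.1  -0.44 -0.71]
scene pred u 2 [231.37370736 178.62028724]
scene pred u 1.5 [228.97906533 176.90450423]
```

```bash
python3 -c "
from h import *
S=r.read_camera('scene')['image'];T=r.read_camera('top')['image']
a=cv2.resize(S[140:230,170:290],(800,600),interpolation=2);cv2.imwrite('pics/s3.png',a[:,:,::-1])"
```

```text
(no output)
```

View pics/s3.png

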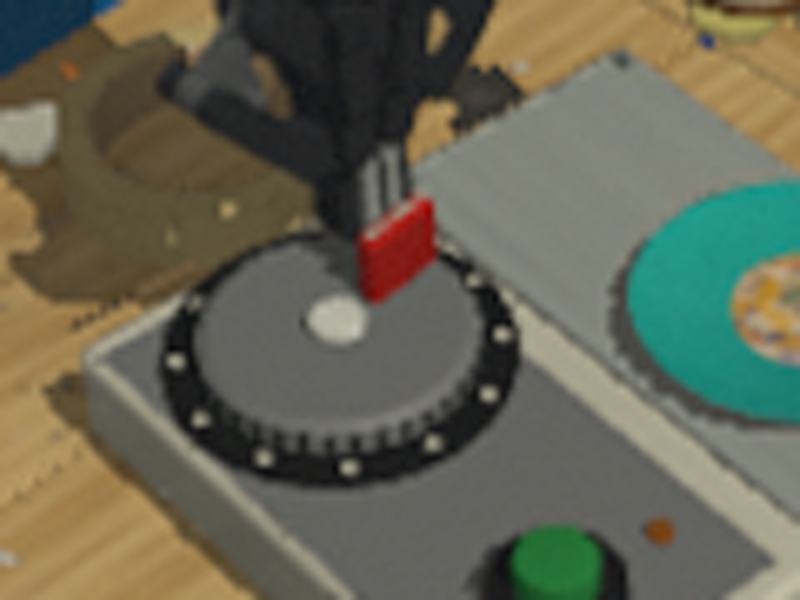

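The crop shows the tab's near face, with its bottom edge running from (375,300) to (435,255). I'll compare that with the projected corners.

```bash
cat >> h.py <<'E'
def corners(cls):
    S=r.read_camera("scene")
    for cl in cls:
        t=np.radians(52-30*cl);u=np.array([np.cos(t),np.sin(t)]);n=np.array([-u[1],u[0]])
        f=lambda rad,s,z:proj(S,[*(C+rad*u+s*n),z])
        print(cl,"bottom in/out",f(13,-4.5,59).round(1),f(43,-4.5,59).round(1),"top out",f(43,-4.5,85).round(1))
    k,l=blobs(S["image"],(50,100,60),(70,255,255),(170,145,260,225),2)
    ys,xs=np.nonzero(k);print("red x",xs.min(),xs.max(),"lowest per col",[(int(x),int(ys[xs==x].min()),int(ys[xs==x].max())) for x in np.unique(xs)])
E
python3 -c "
from h import *
corners([1,1.3,1.5,1.7,2])"
```

```text
1 bottom in/out [223.6 184.6] [229.8 175.4] top out [229.1 166.2]
1.3 bottom in/out [224.3 185.1] [232.4 176.6] top out [231.8 167.4]
1.5 bottom in/out [224.7 185.5] [234.  177.6] top out [233.4 168.3]
1.7 bottom in/out [225.  185.9] [235.4 178.6] top out [234.9 169.4]
2 bottom in/out [225.3 186.6] [237.2 180.4] top out [236.8 171.2]
red x 223 235 lowest per col [(223, 176, 177), (224, 174, 183), (225, 176, 184), (226, 175, 185), (227, 173, 184), (228, 172, 184), (229, 173, 183), (230, 172, 182), (231, 169, 181), (232, 169, 180), (233, 170, 180), (234, 170, 179), (235, 174, 178)]
```

Request:
{"api": "send_rows", "payload": {
  "motion": [
    [[-0.65,0.3,0],[0,0,0.0218]],
    [[-0.65,0.3,0],[0,0,0.0218]],
    [[0,0,0],[0,0,0]],
    [[0,0,0],[0,0,0]]
  ]
}}

```text
time_s: 8.97
position: [588.8, 113.7, 67.3]
orientation: [[0.048, 0.999, 0.0], [0.999, -0.048, 0.0], [0.0, 0.0, -1.0]]
wrist_force: [0.9, 0.2, 0.2]
grip_width: 0.2
grasp_force: 0.0
```

```bash
python3 -c "
from h import *
goal([0,0,0]);rel();tab();corners([2])"
```

```text
8.9667 [588.8 113.7  67.3] yaw 87.23 z [ 1.e-04  0.e+00 -1.e+00] F [0.88 0.21 0.19] q [ 0.08  0.36 -0.28  0.93  0.    1.7 ] w 0.21136791128435786
tool shift [-142.  -582.7   67.3]
TCP rel dial in tool x,y [15.9 29.6]
top 13 [18.8 -5. ] -14.8
scene [(array([231.2, 178.7]), array([225, 171,  14,  16, 137], dtype=int32))]
Ftool [ 0.11 -0.44 -0.94]
2 bottom in/out [225.3 186.6] [237.2 180.4] top out [236.8 171.2]
red x 225 238 lowest per col [(225, 176, 184), (226, 177, 185), (227, 175, 186), (228, 176, 185), (229, 174, 185), (230, 175, 185), (231, 174, 184), (232, 174, 183), (233, 173, 183), (234, 173, 182), (235, 172, 182), (236, 171, 181), (237, 172, 181), (238, 179, 180)]
```

Click 2 is seated: the tab is at (231.2,178.7), and I predicted (231.4,178.6).

Request:
{"api": "send_rows", "payload": {
  "motion": [
    [[-1.306,0.67,0],[0,0,0.0436]],
    [[-1.306,0.67,0],[0,0,0.0436]],
    [[-1.306,0.67,0],[0,0,0.0436]],
    [[-1.306,0.67,0],[0,0,0.0436]],
    [[-1.306,0.67,0],[0,0,0.0436]],
    [[-1.306,0.67,0],[0,0,0.0436]],
    [[-1.306,0.67,0],[0,0,0.0436]],
    [[-1.306,0.67,0],[0,0,0.0436]],
    [[-1.306,0.67,0],[0,0,0.0436]],
    [[-1.306,0.67,0],[0,0,0.0436]],
    [[-1.306,0.67,0],[0,0,0.0436]],
    [[-1.306,0.67,0],[0,0,0.0436]],
    [[0,0,0],[0,0,0]],
    [[0,0,0],[0,0,0]],
    [[0,0,0],[0,0,0]]
  ]
}}

```text
time_s: 10.37
position: [592.0, 96.7, 67.3]
orientation: [[0.54, 0.842, -0.0], [0.842, -0.54, 0.0], [0.0, -0.0, -1.0]]
wrist_force: [-0.4, 0.6, 1.5]
grip_width: -0.2
grasp_force: 0.0
```

```bash
python3 -c "
from h import *
goal([0,0,0]);rel();tab();corners([2.5,3]);pred(3)"
```

```text
10.3667 [592.   96.7  67.3] yaw 57.31 z [-1.e-04  1.e-04 -1.e+00] F [-0.44  0.63  1.49] q [ 0.05  0.36 -0.28  0.93  0.    2.2 ] w -0.18706362063203744
tool shift [-401.1 -446.    67.3]
TCP rel dial in tool x,y [16.  29.6]
scene [(array([233.6, 183.1]), array([226, 178,  16,  11, 159], dtype=int32))]
Ftool [ 0.17  0.21 -0.53]
2.5 bottom in/out [225.6 187.8] [239.3 183.9] top out [238.9 174.6]
3 bottom in/out [225.4 189. ] [240.  187.7] top out [239.6 178.4]
red x 226 241 lowest per col [(226, 179, 182), (227, 179, 188), (228, 179, 188), (229, 178, 188), (230, 178, 188), (231, 179, 188), (232, 178, 188), (233, 178, 188), (234, 178, 188), (235, 178, 188), (236, 178, 188), (237, 179, 188), (238, 178, 188), (239, 178, 188), (240, 178, 187), (241, 180, 186)]
scene pred u 3 [233.8070254 183.134378 ]
```

Click 3 is seated too. For the last one I'll stop at the point where it snaps.

Request:
{"api": "send_rows", "payload": {
  "motion": [
    [[-1.306,0.67,0],[0,0,0.0436]],
    [[-1.306,0.67,0],[0,0,0.0436]],
    [[-1.306,0.67,0],[0,0,0.0436]],
    [[-1.306,0.67,0],[0,0,0.0436]],
    [[-1.306,0.67,0],[0,0,0.0436]],
    [[-1.306,0.67,0],[0,0,0.0436]],
    [[-1.306,0.67,0],[0,0,0.0436]],
    [[-1.306,0.67,0],[0,0,0.0436]],
    [[-1.306,0.67,0],[0,0,0.0436]],
    [[-1.306,0.67,0],[0,0,0.0436]],
    [[-1.306,0.67,0],[0,0,0.0436]],
    [[-0.65,0.3,0],[0,0,0.0218]],
    [[-0.65,0.3,0],[0,0,0.0218]],
    [[0,0,0],[0,0,0]],
    [[0,0,0],[0,0,0]],
    [[0,0,0],[0,0,0]]
  ]
}}

```text
time_s: 11.9
position: [586.3, 80.3, 67.3]
orientation: [[0.888, 0.459, 0.0], [0.459, -0.888, 0.0], [0.0, 0.0, -1.0]]
wrist_force: [0.6, 0.1, -0.2]
grip_width: -0.0
grasp_force: 0.0
```

```bash
python3 -c "
from h import *
goal([0,0,0]);rel();tab();corners([3.5,4]);pred(4)"
```

```text
11.9 [586.3  80.3  67.3] yaw 27.31 z [ 1.e-04  0.e+00 -1.e+00] F [ 0.6   0.07 -0.18] q [ 0.03  0.35 -0.3   0.92  0.    2.69] w -0.03928686388623628
tool shift [-557.7 -197.7   67.3]
TCP rel dial in tool x,y [16.  29.5]
scene [(array([232.3, 187.8]), array([225, 181,  15,  14, 152], dtype=int32))]
Ftool [-0.48  0.77  0.16]
3.5 bottom in/out [224.7 190.2] [239.2 191.5] top out [238.8 182.3]
4 bottom in/out [223.6 191.2] [237.1 195.2] top out [236.6 186. ]
red x 225 239 lowest per col [(225, 183, 184), (226, 182, 191), (227, 182, 191), (228, 182, 192), (229, 181, 192), (230, 182, 192), (231, 183, 193), (232, 183, 193), (233, 183, 193), (234, 185, 193), (235, 185, 194), (236, 184, 194), (237, 184, 194), (238, 184, 194), (239, 184, 193)]
scene pred u 4 [232.57206456 188.08878448]
```

Request:
{"api": "send_rows", "payload": {
  "motion": [
    [[2,0,0],[0,0,0]],
    [[4,0,0],[0,0,0]],
    [[4,0,0],[0,0,0]],
    [[0,0,-10],[0,0,0]],
    [[0,0,-20],[0,0,0]],
    [[0,0,-25],[0,0,0]],
    [[0,0,-25],[0,0,0]],
    [[0,0,0],[0,0,0]],
    [[0,0,0],[0,0,0]]
  ]
}}

```text
time_s: 12.85
position: [597.2, 85.0, 150.2]
orientation: [[0.889, 0.458, 0.005], [0.458, -0.889, 0.0], [0.005, 0.002, -1.0]]
wrist_force: [0.4, -0.2, -0.0]
grip_width: 0.2
grasp_force: 0.0
```

```bash
python3 -c "
from h import *
goal([535.3,-19.7,90]);tab();corners([3.5,4,4.5])
W=wcam();cv2.imwrite('pics/w4.png',W['image'][:,:,::-1])
for P in ([*C,63],[535,-19.5,63]): print(proj(W,P).round(1))
k,l=blobs(W['image'],(100,120,50),(150,255,255),(0,0,512,384),60);print([(a,on(W,a,63),s) for a,s in l])
k,l=blobs(W['image'],(50,120,60),(70,255,255),(0,0,512,384),60);print([(a,(on(W,a,80)[:2]-C).round(1),s) for a,s in l])
"
```

```text
12.85 [597.2  85.  150.2] yaw 27.29 z [ 5.4e-03  1.0e-04 -1.0e+00] F [ 0.43 -0.15 -0.04] q [ 0.03  0.29 -0.19  1.09 -0.    2.7 ] w 0.15613831039886508
tool shift [-103.3   64.5   59.9]
top 36 [ 11.9 -31.1] -69.0
scene [(array([232.4, 188. ]), array([225, 182,  15,  13, 148], dtype=int32))]
Ftool [0.16 0.33 0.05]
3.5 bottom in/out [224.7 190.2] [239.2 191.5] top out [238.8 182.3]
4 bottom in/out [223.6 191.2] [237.1 195.2] top out [236.6 186. ]
4.5 bottom in/out [222.2 192. ] [233.6 198.5] top out [233.1 189.3]
red x 225 239 lowest per col [(225, 183, 183), (226, 182, 191), (227, 182, 191), (228, 182, 192), (229, 182, 192), (230, 182, 192), (231, 183, 193), (232, 183, 193), (233, 183, 193), (234, 185, 193), (235, 185, 194), (236, 184, 194), (237, 184, 194), (238, 184, 194), (239, 185, 193)]
[218.3 227.7]
[326.5 304.1]
[(array([391.8, 159.3]), array([671.,   6.,  63.]), array([  323,    92,   140,   135, 11333], dtype=int32))]
[(array([456.7, 210.5]), array([ 102.4, -150.2]), array([443, 198,  37,  32, 549], dtype=int32)), (array([256.6, 231.8]), array([ 18.4, -25.7]), array([237, 224,  39,  21, 469], dtype=int32)), (array([ 59.4, 270.2]), array([-83.8,  98.6]), array([ 52, 266,  16,   9, 103], dtype=int32)), (array([123.2, 295.3]), array([-83.1,  45.3]), array([117, 289,  14,  13, 136], dtype=int32)), (array([412.1, 325.1]), array([   1.5, -184.3]), array([401, 320,  22,  14, 114], dtype=int32)), (array([493.9, 364.4]), array([-2.00e-01, -2.76e+02]), array([487, 359,  16,  13, 116], dtype=int32))]
```

View pics/w4.png

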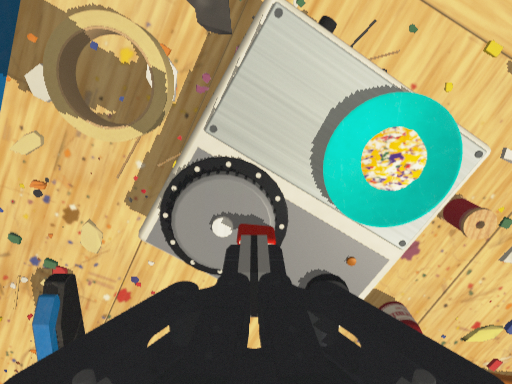

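The wrist view shows the fingers clear of the dial, with the tab below them at (257,232) and the dish and spool undisturbed. Next I'll go over to the button.

Request:
{"api": "send_rows", "payload": {
  "motion": [
    [[-25.8,16.1,0],[0,0,0]],
    [[-25.8,16.1,0],[0,0,0]],
    [[-25.8,16.1,0],[0,0,0]],
    [[-25.8,16.1,0],[0,0,0]],
    [[0,0,20],[0,0,0]],
    [[0,0,20],[0,0,0]],
    [[0,0,20],[0,0,0]],
    [[0,0,0],[0,0,0]],
    [[0,0,0],[0,0,0]]
  ]
}}

```text
time_s: 13.8
position: [530.7, -19.4, 85.4]
orientation: [[0.889, 0.458, -0.005], [0.458, -0.889, 0.001], [-0.004, -0.003, -1.0]]
wrist_force: [-0.7, 1.3, 0.8]
grip_width: 0.2
grasp_force: 0.0
```

```bash
python3 -c "
from h import *
goal([535.3,-19.7,66]);tab()
S=r.read_camera('scene')['image']
a=cv2.resize(S[140:260,170:330],(800,600),interpolation=2);cv2.imwrite('pics/s5.png',a[:,:,::-1])"
```

```text
13.8 [530.7 -19.4  85.4] yaw 27.28 z [-5.2e-03  8.0e-04 -1.0e+00] F [-0.71  1.26  0.82] q [-0.16  0.24 -0.41  0.93 -0.    2.51] w 0.15115193916326866
tool shift [ 4.1  2.4 19.4]
top 55 [ 10.2 -26.5] -69.0
scene [(array([232.5, 190. ]), array([232, 189,   2,   3,   4], dtype=int32))]
Ftool [-0.31  0.58 -0.7 ]
```

View pics/s5.png

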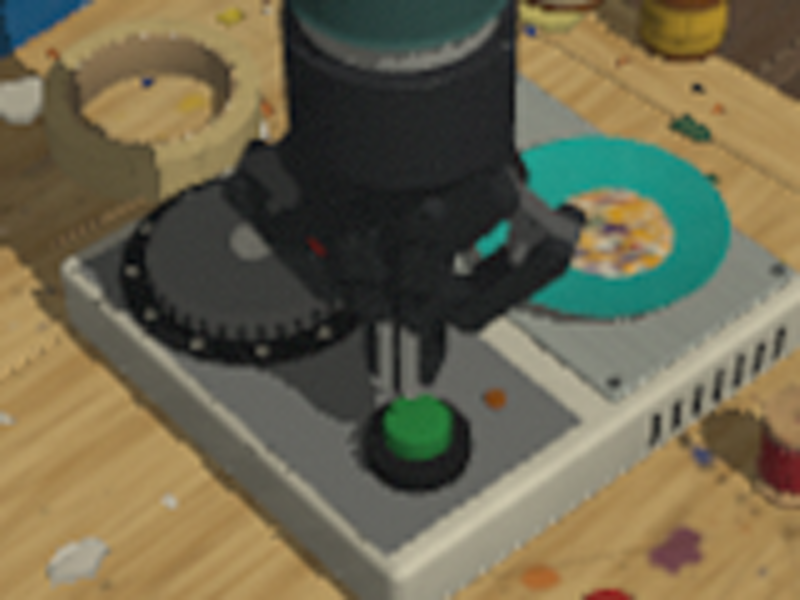

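The tab reads -69° from above and the target is -68°, so the dial sits on the fourth click. I'll correct the small offset and get closer to the button.

Request:
{"api": "send_rows", "payload": {
  "motion": [
    [[4.0,2.4,8],[0,0,0]],
    [[0,0,5],[0,0,0]],
    [[0,0,0],[0,0,0]],
    [[0,0,0],[0,0,0]],
    [[0,0,0],[0,0,0]]
  ]
}}

```text
time_s: 14.37
position: [537.5, -19.9, 74.3]
orientation: [[0.889, 0.458, -0.0], [0.458, -0.889, 0.0], [-0.0, -0.0, -1.0]]
wrist_force: [0.2, -0.5, 0.6]
grip_width: 0.1
grasp_force: 0.0
```

```bash
python3 -c "
from h import *
goal([535.3,-19.7,56.5])"
```

```text
14.3667 [537.5 -19.9  74.3] yaw 27.29 z [-3.e-04  0.e+00 -1.e+00] F [ 0.23 -0.47  0.62] q [-0.16  0.26 -0.41  0.9   0.    2.51] w 0.12556840296702038
tool shift [-1.8 -1.2 17.8]
```

Request:
{"api": "send_rows", "payload": {
  "motion": [
    [[-1.8,-1.2,6],[0,0,0]],
    [[0,0,4],[0,0,0]],
    [[0,0,3],[0,0,0]],
    [[0,0,2],[0,0,0]],
    [[0,0,1.5],[0,0,0]],
    [[0,0,1],[0,0,0]],
    [[0,0,0],[0,0,0]],
    [[0,0,0],[0,0,0]]
  ]
}}

```text
time_s: 15.03
position: [535.7, -19.8, 60.6]
orientation: [[0.889, 0.459, 0.001], [0.459, -0.889, -0.0], [0.0, 0.001, -1.0]]
wrist_force: [-9.9, 1.9, 26.4]
grip_width: 0.1
grasp_force: 13.3
```

```bash
python3 -c "
from h import *
goal([535.3,-19.7,56])"
```

```text
15.0333 [535.7 -19.8  60.6] yaw 27.29 z [ 6.e-04 -3.e-04 -1.e+00] F [-9.92  1.86 26.35] q [-0.16  0.27 -0.43  0.87 -0.    2.51] w 0.08692149190985171
tool shift [-0.3 -0.3  4.6]
```

The force is 26 N at 60.6 mm with the button only partly down, so the fingers are resting on something rigid. I'll look before raising.

```bash
python3 -c "
from h import *
S=r.read_camera('scene');im=S['image']
a=cv2.resize(im[195:249,220:292],(800,600),interpolation=2);cv2.imwrite('pics/s6.png',a[:,:,::-1])
print(proj(S,[535.7,-19.8,60.6]),proj(S,[535,-19.5,63]))
k,l=blobs(im,(100,90,30),(150,255,255),(240,205,270,245));print(l)"
```

```text
[252.00671655 224.46094563] [251.6156075  223.74536643]
[(array([253.9, 228.2]), array([246, 223,  15,   9,  65], dtype=int32))]
```

View pics/s6.png

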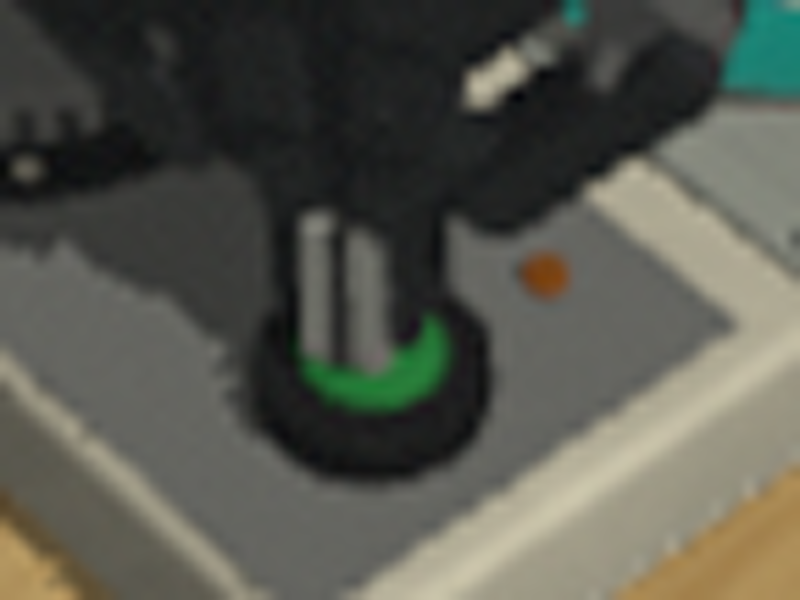

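Request:
{"api": "send_rows", "payload": {
  "motion": [
    [[0,0,-3],[0,0,0]],
    [[0,0,-8],[0,0,0]],
    [[0,0,-8],[0,0,0]],
    [[0,0,0],[0,0,0]],
    [[0,0,0],[0,0,0]]
  ]
}}

```text
time_s: 15.5
position: [535.6, -19.8, 76.0]
orientation: [[0.889, 0.458, 0.0], [0.458, -0.889, -0.0], [0.0, 0.0, -1.0]]
wrist_force: [-0.6, -0.0, -1.0]
grip_width: 0.1
grasp_force: 0.0
```

The crop shows the fingers toward the rear rim of the button: the footprint centre is near (370,335) and the button centre near (375,356). That puts the button about 4-5 mm toward -x and -y, which agrees with the sideways force. I'll shift and press again.

Request:
{"api": "send_rows", "payload": {
  "motion": [
    [[-4.1,1.8,0],[0,0,0]],
    [[0,0,6],[0,0,0]],
    [[0,0,4],[0,0,0]],
    [[0,0,3],[0,0,0]],
    [[0,0,2],[0,0,0]],
    [[0,0,1],[0,0,0]],
    [[0,0,0],[0,0,0]],
    [[0,0,0],[0,0,0]]
  ]
}}

```text
time_s: 16.17
position: [532.1, -23.5, 60.9]
orientation: [[0.889, 0.458, -0.001], [0.458, -0.889, -0.001], [-0.001, 0.0, -1.0]]
wrist_force: [-4.4, -0.8, 12.1]
grip_width: 0.1
grasp_force: 6.1
```

```bash
python3 -c "
from h import *
goal([535.3,-19.7,56])
S=r.read_camera('scene');im=S['image']
k,l=blobs(im,(100,90,30),(150,255,255),(240,205,270,245));print(l)
a=cv2.resize(im[195:249,220:292],(800,600),interpolation=2);cv2.imwrite('pics/s7.png',a[:,:,::-1])"
```

```text
16.1667 [532.1 -23.5  60.9] yaw 27.28 z [-1.3e-03 -7.0e-04 -1.0e+00] F [-4.44 -0.83 12.08] q [-0.16  0.27 -0.43  0.87 -0.    2.5 ] w 0.12428525456781878
tool shift [ 4.6 -1.9  4.9]
[(array([255.8, 228.6]), array([248, 224,  13,   8,  36], dtype=int32))]
```

View pics/s7.png

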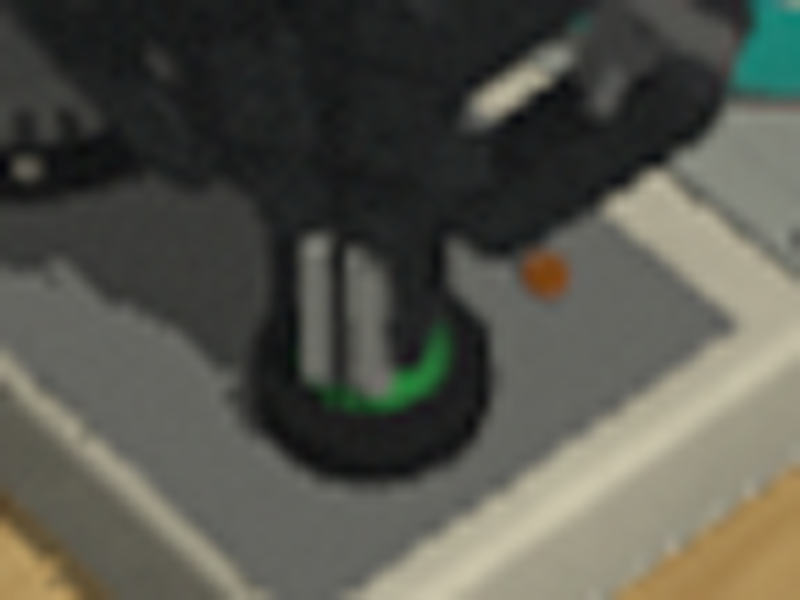

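Contact is still rigid near 61 mm, and both pads carry equal load. The closed pair, about 29 mm thick, is probably bridging the collar around the 26 mm button. I'll raise the tool and tilt it 24° so that only one finger edge goes in.

Request:
{"api": "send_rows", "payload": {
  "motion": [
    [[0,0,-2],[0,0,0]],
    [[0,0,-10],[0,0,0]],
    [[0,0,-20],[0,0,0]],
    [[0,0,0],[0.105,0,0]],
    [[0,0,0],[0.105,0,0]],
    [[0,0,0],[0.105,0,0]],
    [[0,0,0],[0.105,0,0]],
    [[0,0,0],[0,0,0]],
    [[0,0,0],[0,0,0]],
    [[0,0,0],[0,0,0]]
  ]
}}

```text
time_s: 17.05
position: [532.1, -22.9, 91.6]
orientation: [[0.889, 0.418, -0.187], [0.458, -0.812, 0.362], [-0.001, -0.407, -0.913]]
wrist_force: [-0.1, -0.2, -0.2]
grip_width: 0.3
grasp_force: 0.0
```

```bash
cat >> h.py <<'E'
def edge(P):
    s=r.sense();R=s["orientation"];e=s["position"]+R@[0,14,0]
    print("edge",e.round(1),"F",s["wrist_force"].round(1),"shift for edge",(R.T@(np.array(P)-e)).round(1),"down dir tool",(R.T@[0,0,-1.]).round(3))
E
python3 -c "
from h import *
goal([0,0,0]);edge([536,-20.5,68])
S=r.read_camera('scene');k,l=blobs(S['image'],(100,90,30),(150,255,255),(240,205,270,245));print(l)"
```

```text
17.05 [532.1 -22.9  91.6] yaw 27.29 z [-0.1873  0.3617 -0.9133] F [-0.09 -0.2  -0.18] q [-0.32  0.42 -0.21  1.25  0.29  2.3 ] w 0.25050784399630377
tool shift [-462.4 -203.9  191.6]
edge [538.  -34.3  85.9] F [-0.1 -0.2 -0.2] shift for edge [ 4.6 -4.7 21.7] down dir tool [0.001 0.407 0.913]
[(array([253.1, 225.2]), array([246, 219,  15,  13, 159], dtype=int32))]
```

Request:
{"api": "send_rows", "payload": {
  "motion": [
    [[4.6,-4.7,10],[0,0,0]],
    [[0,0,8],[0,0,0]],
    [[0,0,3.7],[0,0,0]],
    [[0,0,0],[0,0,0]],
    [[0,0,0],[0,0,0]],
    [[0,0,0],[0,0,0]]
  ]
}}

```text
time_s: 17.6
position: [530.6, -9.3, 74.0]
orientation: [[0.889, 0.419, -0.187], [0.459, -0.811, 0.362], [0.0, -0.408, -0.913]]
wrist_force: [-0.1, -0.4, -0.6]
grip_width: -0.0
grasp_force: 0.0
```

```bash
python3 -c "
from h import *
edge([536,-20.5,60])"
```

```text
edge [536.5 -20.6  68.3] F [-0.1 -0.4 -0.6] shift for edge [-0.4  3.1  7.7] down dir tool [-0.     0.408  0.913]
```

Request:
{"api": "send_rows", "payload": {
  "motion": [
    [[0,1.2,2.75],[0,0,0]],
    [[0,0.8,1.8],[0,0,0]],
    [[0,0.4,0.9],[0,0,0]],
    [[0,0,0],[0,0,0]],
    [[0,0,0],[0,0,0]]
  ]
}}

```text
time_s: 18.02
position: [531.1, -9.7, 68.2]
orientation: [[0.889, 0.419, -0.186], [0.458, -0.812, 0.362], [0.001, -0.407, -0.913]]
wrist_force: [1.2, -0.7, 1.0]
grip_width: 0.1
grasp_force: 0.8
```

```bash
python3 -c "
from h import *
edge([536,-20.5,57])"
```

```text
edge [536.9 -21.   62.5] F [ 1.2 -0.7  1. ] shift for edge [-0.6  1.4  5.4] down dir tool [-0.001  0.407  0.913]
```

Contact is light at 62.5 mm, which matches the height of the button top. I'll continue down.

Request:
{"api": "send_rows", "payload": {
  "motion": [
    [[0,0.6,1.35],[0,0,0]],
    [[0,0.6,1.35],[0,0,0]],
    [[0,0,0],[0,0,0]],
    [[0,0,0],[0,0,0]]
  ]
}}

```text
time_s: 18.35
position: [531.1, -9.6, 65.2]
orientation: [[0.889, 0.419, -0.186], [0.458, -0.812, 0.362], [0.001, -0.407, -0.913]]
wrist_force: [0.3, -0.7, 4.1]
grip_width: -0.1
grasp_force: 1.5
```

```bash
python3 -c "
from h import *
edge([536,-20.5,57])"
```

```text
edge [536.9 -21.   59.5] F [ 0.3 -0.7  4.1] shift for edge [-0.6  0.2  2.6] down dir tool [-0.001  0.407  0.913]
```

Request:
{"api": "send_rows", "payload": {
  "motion": [
    [[0,0.4,0.9],[0,0,0]],
    [[0,0.4,0.9],[0,0,0]],
    [[0,0.4,0.9],[0,0,0]],
    [[0,0,0],[0,0,0]],
    [[0,0,0],[0,0,0]]
  ]
}}

```text
time_s: 18.77
position: [531.2, -9.6, 63.2]
orientation: [[0.889, 0.419, -0.186], [0.458, -0.812, 0.362], [0.001, -0.407, -0.913]]
wrist_force: [0.7, -2.2, 8.1]
grip_width: 0.2
grasp_force: 4.4
```

```bash
python3 -c "
from h import *
edge([536,-20.5,56])
S=r.read_camera('scene');k,l=blobs(S['image'],(100,90,30),(150,255,255),(240,205,270,245));print(l)"
```

```text
edge [537.  -21.   57.5] F [ 0.7 -2.2  8.1] shift for edge [-0.7 -0.2  1.7] down dir tool [-0.001  0.407  0.913]
[(array([254.2, 227.3]), array([247, 222,  14,  10,  90], dtype=int32))]
```

Request:
{"api": "send_rows", "payload": {
  "motion": [
    [[0,0.4,0.9],[0,0,0]],
    [[0,0.4,0.9],[0,0,0]],
    [[0,0,0],[0,0,0]],
    [[0,0,0],[0,0,0]],
    [[0,0,0],[0,0,0]],
    [[0,0,0],[0,0,0]]
  ]
}}

```text
time_s: 19.32
position: [531.3, -9.6, 62.8]
orientation: [[0.889, 0.418, -0.186], [0.458, -0.812, 0.363], [0.001, -0.408, -0.913]]
wrist_force: [-0.8, -2.9, 17.2]
grip_width: -0.0
grasp_force: 8.4
```

```bash
python3 -c "
from h import *
edge([536,-20.5,56])
S=r.read_camera('scene');k,l=blobs(S['image'],(100,90,30),(150,255,255),(240,205,270,245));print(l)"
```

```text
edge [537.2 -21.   57.1] F [-0.8 -2.9 17.2] shift for edge [-0.8 -0.4  1.4] down dir tool [-0.001  0.408  0.913]
[(array([254.3, 227.3]), array([247, 222,  14,  10,  90], dtype=int32))]
```

The button hit its hard stop at 57.1 mm, exactly 6 mm of travel, and has been held down for a moment. Now I'll release, retreat straight up and move away to the right.

Request:
{"api": "send_rows", "payload": {
  "motion": [
    [[0,-1.6,-3.6],[0,0,0]],
    [[0,-4,-9],[0,0,0]],
    [[0,-10,-22],[0,0,0]],
    [[0,-14,-32],[0,0,0]],
    [[0,-14,-32],[0,0,0]],
    [[0,15,-30],[0,0,0]],
    [[0,25,-20],[0,0,0]],
    [[0,30,-20],[0,0,0]],
    [[0,30,-15],[0,0,0]],
    [[0,30,-10],[0,0,0]],
    [[0,30,-10],[0,0,0]],
    [[0,30,-10],[0,0,0]],
    [[0,0,0],[0,0,0]],
    [[0,0,0],[0,0,0]],
    [[0,0,0],[0,0,0]]
  ]
}}

```text
time_s: 20.62
position: [631.0, -204.8, 194.8]
orientation: [[0.889, 0.418, -0.189], [0.458, -0.811, 0.364], [-0.001, -0.41, -0.912]]
wrist_force: [0.3, 1.1, -0.1]
grip_width: -0.1
grasp_force: 0.0
```

```bash
python3 -c "
from h import *
goal([0,0,0]);tab();corners([4]);pred(4)
S=r.read_camera('scene');k,l=blobs(S['image'],(100,90,30),(150,255,255),(240,205,270,245));print(l)
T=r.read_camera('top')['image'][120:250,130:345];cv2.imwrite('pics/end.png',cv2.resize(T,None,fx=3.7,fy=3.7,interpolation=2)[:,:,::-1])"
```

```text
20.6167 [ 631.  -204.8  194.8] yaw 27.28 z [-0.1891  0.3639 -0.912 ] F [ 0.29  1.06 -0.12] q [-0.51  0.61  0.32  1.64  0.23  2.11] w -0.09357390880984677
tool shift [-466.6 -349.7  371.5]
top 64 [ 10.4 -26. ] -68.2
scene [(array([232.3, 187.9]), array([225, 181,  15,  14, 151], dtype=int32))]
Ftool [-0.29 -0.72 -0.06]
4 bottom in/out [223.6 191.2] [237.1 195.2] top out [236.6 186. ]
red x 225 239 lowest per col [(225, 182, 183), (226, 182, 191), (227, 182, 191), (228, 182, 192), (229, 181, 192), (230, 181, 192), (231, 183, 193), (232, 183, 193), (233, 183, 193), (234, 185, 193), (235, 185, 194), (236, 184, 194), (237, 184, 194), (238, 184, 194), (239, 185, 193)]
scene pred u 4 [232.57206456 188.08878448]
[(array([253.1, 225. ]), array([246, 219,  15,  13, 164], dtype=int32))]
```

View pics/end.png

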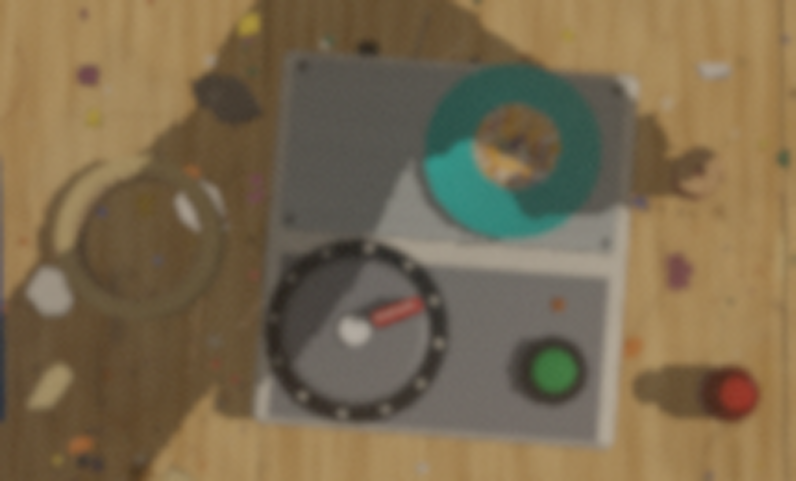

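The top view shows the tab at -68.2°, exactly four clicks (120°) from its start. The button is back up, and the dish, tape, bottle and spool are in place.

```bash
python3 -c "
from bench import r
print(r.job_done())"
```

```text
the job is handed in; nothing more can be done
None
```

The dial is seated exactly four clicks clockwise, the start button was pressed to its 6 mm stop and sprang back, and nothing else moved; two earlier presses (up to 26 N) had stopped short of full travel. Job handed in at about 21 s; no verdict came back.

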